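# Put the microscope optics away in their tray

## Task

Put the microscope's loose optics away in the white tray: stand the three objectives and the filter cube, the same way up as they stand now, fully down in their nests - the slim, middle and stout objective in the narrowest, middle and widest round well, the cube in the square-cornered pocket. Leave the two eyepieces standing where they are. These are delicate: set each one down gently, without dropping it, and knock none of the objectives, cube or eyepieces over.

Things in the scene. Friction and masses are not known exactly. Their poses are not given: they have to be found in the camera images.
- slim_centre (a point): Centre, half-way up (31 mm above the foot), of the slim objective, the narrowest and tallest: steel barrel 24 mm across, tapering at the top to a small front lens, 62 mm tall. Brass thread 20 mm across on the lowest 5 mm, straight barrel from 5 to 44 mm, narrower above. Round about z. Stands on the bench, z up. About 110 g.
- middle_centre (a point): Centre, half-way up (25 mm above the foot), of the middle objective: steel barrel 33 mm across with a stepped nose, 50 mm tall. Brass thread 20 mm across on the lowest 5 mm, straight barrel from 5 to 36 mm, narrower nose above. Round about z. Stands on the bench, z up. About 150 g.
- stout_centre (a point): Centre, half-way up (20 mm above the foot), of the stout objective, the widest and lowest: steel barrel 42 mm across with a broad front lens, 40 mm tall. Brass thread 20 mm across on the lowest 5 mm, straight barrel from 5 to 34 mm, bevel above. Round about z. Stands on the bench, z up. About 190 g.
- cube_centre (a point): Centre, half-way up (20 mm above the foot), of the filter cube: black oblong housing, 40 mm along its x, 28 mm along its y, 40 mm tall, round window on top. A 20 mm round collar stands 3 mm out of its +x face and a rail 2 mm out of its -x face, both above 16 mm. Stands on the bench, z up. About 100 g.
- slim_nest_mouth (a point): Narrowest round well, in one of four grey blocks (76 mm square, two by two at 78 mm pitch, order varies) fixed in the white tray (168 mm square, rim lower than the blocks). Point: centre of the mouth, level with the block's top, 25 mm above the bench; z up. Flat floor 14 mm below it. 36 mm across, flared to 42 mm over its top 3 mm.
- middle_nest_mouth (a point): Middle-sized round well, in one of four grey blocks (76 mm square, two by two at 78 mm pitch, order varies) fixed in the white tray (168 mm square, rim lower than the blocks). Point: centre of the mouth, level with the block's top, 25 mm above the bench; z up. Flat floor 14 mm below it. 45 mm across, flared to 51 mm over its top 3 mm.
- stout_nest_mouth (a point): Widest round well, in one of four grey blocks (76 mm square, two by two at 78 mm pitch, order varies) fixed in the white tray (168 mm square, rim lower than the blocks). Point: centre of the mouth, level with the block's top, 25 mm above the bench; z up. Flat floor 14 mm below it. 54 mm across, flared to 60 mm over its top 3 mm.
- cube_nest_mouth (a point): Square-cornered pocket, in one of four grey blocks (76 mm square, two by two at 78 mm pitch, order varies) fixed in the white tray (168 mm square, rim lower than the blocks). Point: centre of the mouth, level with the block's top, 25 mm above the bench; z up. Flat floor 14 mm below it. 52 mm along its x, 40 mm along its y; top 3 mm flared 3 mm all round. Cube x along this x, either way round.
- eyepiece_1_centre (a point): Centre, half-way up (26 mm above the foot), of one of two identical eyepieces, look-alikes that do not belong in the tray: steel tube 30 mm across up to 28 mm, wider black and steel collar 40 mm across above, hollow black rubber eyecup 41 mm across on top; 52 mm tall, no thread. Stands on the bench, z up.
- eyepiece_2_centre (a point): Centre, half-way up (26 mm above the foot), of the other eyepiece, look-alikes that do not belong in the tray: steel tube 30 mm across up to 28 mm, wider black and steel collar 40 mm across above, hollow black rubber eyecup 41 mm across on top; 52 mm tall, no thread. Stands on the bench, z up.
Mind the look-alikes: they are no part of the job. What is shaped like the part that bears slim_centre but green or pink is not meant.

How it is judged:
At the end, for the whole second after the job is handed in: Each of the three objectives and the filter cube stands upright (within about 8 degrees) in its own nest: its centre within 10 mm of the well's centre line, its foot within 4 mm of the well's floor, at rest and released; both eyepieces still stand upright within 15 mm of where they began (horizontal distance between slim_centre and slim_nest_mouth below 0.01 m and z of slim_centre in the frame of slim_nest_mouth below 0.021 m and angle between each of slim_centre, middle_centre, stout_centre, cube_centre, eyepiece_1_centre, eyepiece_2_centre's own z axis and vertical below 0.15 rad and linear speed of each of slim, middle, stout, cube, eyepiece_1, eyepiece_2 below 0.02 m/s and contact force between each of slim, middle, stout, cube and the fingers below 0.05 N and horizontal distance between middle_centre and middle_nest_mouth below 0.01 m and z of middle_centre in the frame of middle_nest_mouth below 0.015 m and horizontal distance between stout_centre and stout_nest_mouth below 0.01 m and z of stout_centre in the frame of stout_nest_mouth below 0.01 m and horizontal distance between cube_centre and cube_nest_mouth below 0.01 m and z of cube_centre in the frame of cube_nest_mouth below 0.01 m and distance of each of eyepiece_1_centre, eyepiece_2_centre from where it was at the start of the episode below 0.015 m); the robot touches nothing.
It fails at once if An objective, the filter cube or an eyepiece is tipped or knocked over (leans more than 60 degrees) (angle between any of slim_centre, middle_centre, stout_centre, cube_centre, eyepiece_1_centre, eyepiece_2_centre's own z axis and vertical above 1.05 rad).
It fails at once if An optic is dropped: it falls free of the fingers faster than 0.7 m/s, that is from more than about 25 mm ((contact force between slim and the fingers below 0.01 N and linear speed of slim above 0.7 m/s) or (contact force between middle and the fingers below 0.01 N and linear speed of middle above 0.7 m/s) or (contact force between stout and the fingers below 0.01 N and linear speed of stout above 0.7 m/s) or (contact force between cube and the fingers below 0.01 N and linear speed of cube above 0.7 m/s)).
It fails at once if An eyepiece is shifted by more than 15 mm (distance of any of eyepiece_1_centre, eyepiece_2_centre from where it was at the start of the episode above 0.015 m).
It also fails if it takes over 104 s, if anything falls off the work surface, if the arm or the gripper's body presses on something with over 40 N, if the wrist force passes 120 N, or if a joint passes its speed limit or range.

## Robot

A 6-joint arm with a two-finger parallel gripper is mounted at the origin on the work surface. World frame = base frame: x ahead of the robot, y to its left, z up, the work surface at z = 0. Lengths are in m, angles in rad, forces in N, time in s.
With the tool pointing down it reaches from about 0.3 to 0.875 m from the base axis. Payload 6.4 kg.
Tool frame: the origin (TCP) lies between the finger pads; the fingertips stand 25 mm ahead of it and the grasp point (between the pads) lies 6 mm ahead of it; z points along the fingers, y is the line along which they close (so a half turn about z gives the same grasp; the last joint's range is limited). The gripper opens to 85 mm and grips with 20 to 120 N. Pads are 22 mm wide; open, the fingers measure 114 mm over their backs; the gripper's body (76 mm by 85 mm) begins 54 mm behind the grasp point. The pads swing forward as they close: fully open they stand 13 mm farther back than shut.
Start: joints at [-1.442, 0.181, 1.607, -0, 1.354, -0.206], TCP at [0.189, -0.543, 0.256] pointing down, gripper open.
Joint ranges: [-2.99, 2.99], [-0.89, 2.07], [0.3, 2.58], [-1.14, 4.28], [0, 2.63], [-3.12, 3.12]. Speed limits (rad/s): [2.57, 2.57, 3.01, 3.14, 3.14, 3.14].

## Interface

Orientations are given as a unit quaternion [w, x, y, z].
In Python, from bench import ctrl gives the robot as it stands.
- The arm moves only by the tool servo_tool, never from a script. Its argument "series" is text: rows parted by semicolons, each of 7 numbers parted by spaces: the gripper command: -1 is fully open, 1 is shut, values between are in proportion, then the shift along the tool's x, y, z in m, then the turn, a rotation vector about the tool's x, y, z in degrees. A call has 1 to 12 rows; each row is the pose to reach, as a shift and turn from the pose commanded when the call began, along the tool's axes at that moment; what a row does not reach only later rows make up. A row lasts 1/12 s, in which the tool goes at most 41.7 mm and 7.16 degrees, less where a joint would pass 70% of its speed; a pose out of reach is approached as far as the arm can. A call with a gripper value outside its range is refused whole. The fingers move at their own pace and stop on an object; the grip force is fixed at half the most. Time passes only in rows, so rows that repeat a pose let the fingers close. It gives the time, the measured TCP pose, the force, the opening and the grip force at its end, in the units of the state.
- ctrl.get_obs(): the state, without advancing time (a new reading comes with each control period).
- ctrl.camera(name): name is "scene" or "side" or "wrist"; returns a dict with "img" (480x640x3 uint8, red, green, blue), "z_map" (480x640 float32, m along the optical axis (not along the pixel's ray), 0 where there is no reading), "fovy" (degrees; the focal length in pixels is half the picture's height over the tangent of half this angle, whatever the lens; pixels are square), "cx", "cy" (the principal point, pixels), "extrinsics" (4x4, takes a point from camera to world coordinates); the wrist camera has in their place "T_tool_cam" (4x4, takes a point from camera to tool coordinates, whose origin is the TCP and whose axes are the flange's). Camera axes: x right, y down, z forward; pixel columns grow to the right and rows downward; lengths in m; the calibration is good to about 2 mm. A picture is of the moment at which its call begins: read the wrist's pose just before it.
- ctrl.hand_in(): hands the job in; it is judged then, once.
The state is a dict: "time_s": time; "q": joint angles; "dq": joint speeds; "joint_efforts": joint torques, N m; "eef_pos": TCP position; "eef_rot": TCP orientation; "wrist_force": force on the tool from outside, world axes, zero at the start; "torque": the same for the moment, N m; "opening": opening from 0.0 (shut) to 1.0 (fully open); "grasp_force": force on a finger pad.
Only numpy, scipy, OpenCV 4.12 (cv2) and the standard library are available. Lean on these libraries where they do the work, as an engineer would, in place of code of your own. Each camera call takes 0.05 s, during which the arm holds its last target. There are 200 camera calls.

## Working session

There is one attempt and no reset: what is moved stays moved. The work goes in short steps, Python scripts to look and compute and a tool call to move; the robot and the scene stay as the last step left them, time stands still between calls to the robot, and variables do not carry over. Pictures are saved under pics/ and viewed, at most 14 in all, crops included, and the job is handed in when it is done.

Besides the shell and the picture viewer there is one more tool, called as a command line: name --argument value ..., lists and objects as JSON in quotes. servo_tool: Moves the arm, as the interface text tells. Its arguments: {"type":"object","properties":{"series":{"type":"string"}},"required":["series"]}

```bash
mkdir -p pics; ls
cat > h.py <<'E'
import numpy as np, cv2
from bench import ctrl
def cam(n):
    o=ctrl.get_obs(); c=ctrl.camera(n); c['f']=240/np.tan(np.radians(c['fovy'])/2)
    if n=='wrist':
        from scipy.spatial.transform import Rotation as R
        w=o['eef_rot']; T=np.eye(4); T[:3,:3]=R.from_quat([w[1],w[2],w[3],w[0]]).as_matrix(); T[:3,3]=o['eef_pos']
        c['E']=T@np.array(c['T_tool_cam'])
    else: c['E']=np.array(c['extrinsics'])
    return c
def cloud(c):
    v,u=np.mgrid[:480,:640]; z=c['z_map']
    P=np.stack([(u-c['cx'])/c['f']*z,(v-c['cy'])/c['f']*z,z],-1)
    W=P@c['E'][:3,:3].T+c['E'][:3,3]; W[z==0]=np.nan; return W
def ray(c,u,v,h):
    d=c['E'][:3,:3]@np.array([(u-c['cx'])/c['f'],(v-c['cy'])/c['f'],1]); o=c['E'][:3,3]
    return o+d*(h-o[2])/d[2]
def save(c,n): cv2.imwrite('pics/'+n+'.png',c['img'][...,::-1])
E
python3 - <<'E'
from h import *
for n in ('scene','side','wrist'):
    c=cam(n); save(c,n+'0'); np.savez('/tmp/'+n,W=cloud(c)); print(n,c['f'],c['E'].round(3).tolist(),(c['z_map']>0).mean())
o=ctrl.get_obs(); print(o)
E
```

```text
pics
scene 566.27197493459 [[-0.843, 0.451, -0.294, 0.876], [0.538, 0.689, -0.485, 0.615], [-0.016, -0.567, -0.824, 1.028], [0.0, 0.0, 0.0, 1.0]] 0.9958984375
side 455.4945437427442 [[-0.755, -0.313, 0.576, 0.111], [-0.656, 0.364, -0.662, 0.528], [-0.002, -0.877, -0.48, 0.42], [0.0, 0.0, 0.0, 1.0]] 0.9960970052083333
wrist 351.95255406317324 [[0.328, -0.905, -0.271, 0.259], [-0.945, -0.314, -0.092, -0.518], [-0.002, 0.286, -0.958, 0.374], [0.0, 0.0, 0.0, 1.0]] 0.9962076822916667
{'time_s': 0.15, 'q': array([-1.44227777e+00,  1.81386418e-01,  1.60772187e+00,  3.27316854e-06,
        1.35379027e+00, -2.06301282e-01]), 'dq': array([-3.88943685e-04, -3.79343274e-03, -4.27036652e-03,  2.12351458e-04,
       -2.89145275e-05,  2.24544714e-04]), 'joint_efforts': array([ 5.96486516e-04, -4.45259392e+01, -3.51691103e+01, -3.05573985e-04,
        5.88730472e-03,  7.58181443e-06]), 'eef_pos': array([ 0.18891392, -0.54269844,  0.25560935]), 'eef_rot': array([-6.52395712e-04,  9.86019505e-01,  1.66628656e-01,  2.69845378e-05]), 'wrist_force': array([ 0.4837659 , -0.36702405,  0.12578159]), 'torque': array([ 0.0265339 , -0.04688693, -0.02070903]), 'grasp_force': 0.0, 'opening': 1.0011353918815074}
```

View pics/scene0.png

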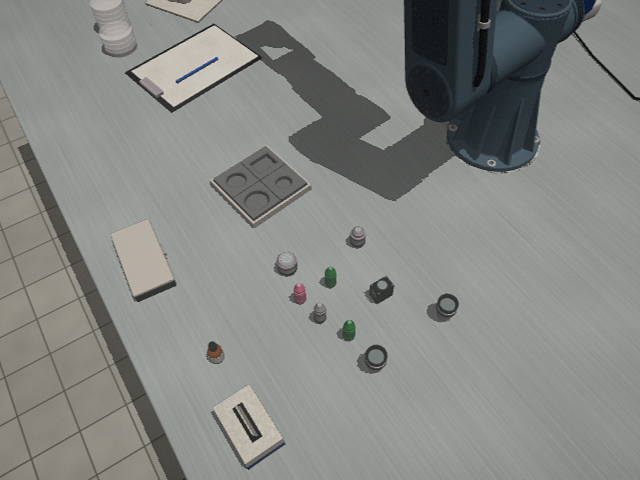

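View pics/side0.png

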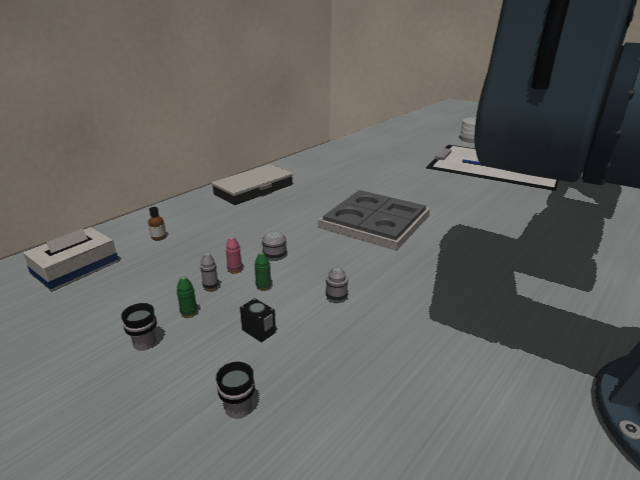

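Scene view shows:
- Slim-shaped things: grey (320,312), green (330,277), green (349,330) and pink (300,293). The grey steel one at (320,312) is the one meant; the task rules out green and pink.
- Middle objective (358,237), stout (287,263), cube (381,289).
- Eyepieces (447,306) and (376,357), with black eyecups.
- Tray near (260,185): the pocket is at (263,160), wells at (236,181), (284,182) and (257,200).

Run:
```python
from h import *
im=cv2.imread('pics/scene0.png'); cv2.imwrite('pics/crop0.png',cv2.resize(im[135:385,195:475],None,fx=2.4,fy=2.4,interpolation=cv2.INTER_CUBIC)[:600,:800])
Ws={n:np.load(f'/tmp/{n}.npz')['W'] for n in('scene','side')}
seeds=dict(slim=(320,312),green1=(330,277),green2=(349,330),pink=(300,293),middle=(358,237),stout=(287,263),cube=(381,289),ep1=(447,306),ep2=(376,357),bottle=(215,350),tray=(260,185))
from scipy.spatial import cKDTree
P=np.concatenate([w[(w[...,2]>.006)&(w[...,2]<.09)] for w in Ws.values()])
for k,(u,v) in seeds.items():
    m=Ws['scene'][v,u]; d=np.hypot(*(P[:,:2]-m[:2]).T); r=.035 if k!='tray' else .13
    Q=P[d<r]; Q=Q[Q[:,2]>.008] 
    if len(Q)==0: print(k,m);continue
    lo,hi=np.percentile(Q,[1,99],axis=0); print(k,m.round(3),'mid',((lo+hi)/2)[:2].round(4),'ext',(hi-lo)[:2].round(3),'top',hi[2].round(4))
w=Ws['side'];print('bench z side',np.nanmedian(w[...,2][abs(w[...,2])<.02]),'scene',np.nanmedian(Ws['scene'][...,2][abs(Ws['scene'][...,2])<.02]))
```

```text
slim [0.627 0.193 0.05 ] mid [0.6226 0.1879] ext [0.024 0.022] top 0.0632
green1 [0.567 0.136 0.043] mid [0.5613 0.1323] ext [0.023 0.021] top 0.0634
green2 [nan nan nan]
pink [0.636 0.134 0.042] mid [0.6333 0.1297] ext [0.024 0.021] top 0.063
middle [0.464 0.086 0.041] mid [0.4567 0.0784] ext [0.032 0.03 ] top 0.0517
stout [0.622 0.06  0.043] mid [0.6173 0.0519] ext [0.04  0.038] top 0.0443
cube [0.497 0.213 0.041] mid [0.49   0.2083] ext [0.044 0.029] top 0.0436
ep1 [0.413 0.313 0.042] mid [0.4104 0.3136] ext [0.038 0.038] top 0.0532
ep2 [0.589 0.323 0.043] mid [0.5879 0.325 ] ext [0.039 0.039] top 0.054
bottle [0.831 0.153 0.05 ] mid [0.8308 0.1501] ext [0.027 0.025] top 0.064
tray [ 0.562 -0.166  0.022] mid [ 0.5546 -0.1707] ext [0.175 0.174] top 0.0286
bench z side -0.0008349400306766619 scene 0.00025507256340584483
```

View pics/crop0.png

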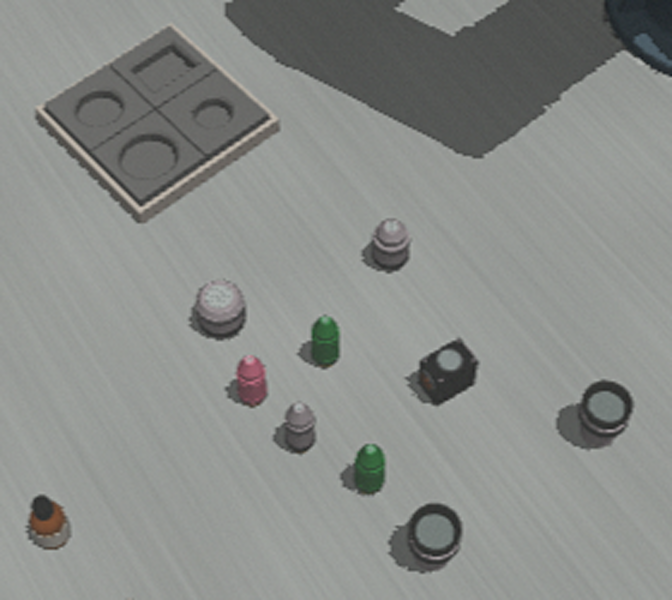

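The crop confirms it: grey slim objective at crop (299,427), with its green and pink look-alikes beside it. The tray wells are also clear: pocket (165,68), slim well (214,113), middle (100,108), stout (149,157). Next I'll compute tray and cube yaw.

Run:
```python
from h import *
Ws={n:np.load(f'/tmp/{n}.npz')['W'] for n in('scene','side')}
px=dict(cube=[(157,49)],)
for n,w in Ws.items():
    P=w.reshape(-1,3)
    def rect(c,r,zl,zh):
        Q=P[(np.hypot(P[:,0]-c[0],P[:,1]-c[1])<r)&(P[:,2]>zl)&(P[:,2]<zh)]
        (x,y),s,a=cv2.minAreaRect((Q[:,:2]*1000).astype(np.float32)); return round(x,1),round(y,1),np.round(s,1),round(a,1),len(Q)
    print(n,'tray blocks',rect((.5546,-.1707),.13,.0215,.03),'cube top',rect((.49,.2083),.035,.034,.05))
    Q=P[(abs(P[:,0]-.5546)<.07)&(abs(P[:,1]+.1707)<.07)&(P[:,2]<.017)&(P[:,2]>.004)]
    g=np.zeros((200,200),np.uint8); ij=((Q[:,:2]-[.4546,-.2707])*1000).astype(int); g[ij[:,1],ij[:,0]]=255
    g=cv2.morphologyEx(g,cv2.MORPH_CLOSE,np.ones((5,5)))
    k,_,st,ce=cv2.connectedComponentsWithStats(g)
    for i in range(1,k):
        if st[i,4]>80: print('  floor',(ce[i]+[454.6,-270.7]).round(1),st[i,2:])
W=Ws['scene'];print('green2',np.nanmedian(W[322:338,345:353].reshape(-1,3),axis=0))
for n,(u,v) in dict(pocket=(263,162),small=(284,182),mid=(236,181),big=(257,201)).items(): print(n,np.nanmedian(W[v-2:v+3,u-2:u+3].reshape(-1,3),axis=0).round(3))
```

```text
scene tray blocks (557.1, -173.3, array([165.5, 166.7]), 7.8, 2377) cube top (490.2, 207.0, array([30.1, 46.3]), 88.9, 295)
  floor [ 520.  -226.7] [  55   33 1271]
  floor [ 598.5 -216.4] [  43   39 1082]
  floor [ 509.1 -150.4] [ 36  30 689]
  floor [ 586.5 -138.9] [  52   50 1782]
  floor [ 492.8 -104.9] [ 24  11 106]
side tray blocks (557.3, -175.4, array([155. , 159.3]), 8.8, 1969) cube top (489.7, 208.3, array([29.2, 45.9]), 88.7, 488)
  floor [ 533.  -232.5] [ 46  26 621]
  floor [ 609.4 -222. ] [ 33  24 360]
  floor [ 520.3 -154.2] [ 30  21 251]
  floor [ 597.8 -142.5] [ 47  37 902]
  floor [ 491.2 -104.9] [ 16   9 102]
green2 [0.60094109 0.25192261 0.04940931]
pocket [ 0.519 -0.231  0.011]
small [ 0.507 -0.152  0.011]
mid [ 0.599 -0.216  0.01 ]
big [ 0.587 -0.136  0.012]
```

```bash
cat > go.py <<'E'
import sys; from h import *
from scipy.spatial.transform import Rotation as R
x,y,z,yaw=map(float,sys.argv[1:5])  # mm, closing-direction yaw deg
o=ctrl.get_obs(); w=o['eef_rot']; r=R.from_quat([w[1],w[2],w[3],w[0]])
M=r.as_matrix(); cur=np.degrees(np.arctan2(M[1,1],M[0,1])); q6=np.degrees(o['q'][5])
best=[((yaw-cur+90)%180-90)]
for d in best:
    a=np.radians(cur+d); Y=np.array([np.cos(a),np.sin(a),0]); Z=np.array([0,0,-1.]); T=np.c_[np.cross(Y,Z),Y,Z]
    print('shift',(M.T@(np.array([x,y,z])/1e3-o['eef_pos'])).round(4),'turn',np.degrees((r.inv()*R.from_matrix(T)).as_rotvec()).round(2))
print('t',o['time_s'],'q',o['q'].round(2),'pos',o['eef_pos'].round(4),'yaw',cur.round(2),'F',o['wrist_force'].round(1),'op',round(o['opening'],3),'g',round(o['grasp_force'],1))
E
python3 go.py 480 0 300 98
```

```text
shift [ 0.4533 -0.417  -0.0437] turn [-7.000e-02 -1.000e-02  1.118e+01]
t 0.15 q [-1.44  0.18  1.61  0.    1.35 -0.21] pos [ 0.1889 -0.5427  0.2556] yaw -70.82 F [ 0.5 -0.4  0.1] op 1.001 g 0.0
```

servo_tool --series "-1 0.453 -0.417 -0.044 0 0 11.2;-1 0.453 -0.417 -0.044 0 0 11.2;-1 0.453 -0.417 -0.044 0 0 11.2;-1 0.453 -0.417 -0.044 0 0 11.2;-1 0.453 -0.417 -0.044 0 0 11.2;-1 0.453 -0.417 -0.044 0 0 11.2;-1 0.453 -0.417 -0.044 0 0 11.2;-1 0.453 -0.417 -0.044 0 0 11.2;-1 0.453 -0.417 -0.044 0 0 11.2;-1 0.453 -0.417 -0.044 0 0 11.2;-1 0.453 -0.417 -0.044 0 0 11.2;-1 0.453 -0.417 -0.044 0 0 11.2"

```text
time_s: 1.15
eef_pos: [0.4249, -0.1014, 0.2922]
eef_rot: [0.0, 0.998, 0.07, 0.0]
wrist_force: [1.2, -0.5, -0.3]
opening: 0.999
grasp_force: 0.0
```

```bash
python3 go.py 480 0 300 98
```

```text
shift [ 0.0687 -0.0928 -0.0079] turn [ 0.02 -0.02 -0.03]
t 1.15 q [-0.51 -0.17  1.89 -0.    1.43  0.92] pos [ 0.4249 -0.1014  0.2922] yaw -82.03 F [ 1.2 -0.5 -0.3] op 0.999 g 0.0
```

servo_tool --series "-1 0.068 -0.093 -0.008 0 0 0;-1 0.068 -0.093 -0.008 0 0 0;-1 0.068 -0.093 -0.008 0 0 0;-1 0.068 -0.093 -0.008 0 0 0;-1 0.068 -0.093 -0.008 0 0 0;-1 0.068 -0.093 -0.008 0 0 0"

```text
time_s: 1.65
eef_pos: [0.4785, -0.002, 0.2995]
eef_rot: [0.0, 0.998, 0.07, -0.001]
wrist_force: [0.0, -0.0, -0.0]
opening: 1.0
grasp_force: 0.0
```

Run:
```python
from h import *
c=cam('wrist'); save(c,'w1'); W=cloud(c); np.save('/tmp/w1.npy',W)
P=W.reshape(-1,3); print(c['E'].round(3)[:3,3], 'bench', np.nanmedian(P[abs(P[:,2])<.01,2]))
g=dict(slim=(.6226,.188,.0632),middle=(.4567,.0784,.05),stout=(.6173,.0519,.04),cube=(.49,.2083,.04))
for k,(x,y,h) in g.items():
    Q=P[(np.hypot(P[:,0]-x,P[:,1]-y)<.035)&(P[:,2]>.012)]
    if len(Q)<20: print(k,'unseen');continue
    (a,b),s,t=cv2.minAreaRect((Q[:,:2]*1000).astype(np.float32)); (a2,b2),r=cv2.minEnclosingCircle((Q[:,:2]*1000).astype(np.float32))
    print(k,'rect',np.round([a,b,*s,t],1),'circ',np.round([a2,b2,r],1),Q[:,2].max().round(4))
# tray
Q=P[(np.hypot(P[:,0]-.557,P[:,1]+.174)<.125)&(P[:,2]>.0215)&(P[:,2]<.03)]
print('tray',cv2.minAreaRect((Q[:,:2]*1000).astype(np.float32)))
ij=np.round((Q[:,:2]*1000-[457,-274])).astype(int); G=np.zeros((220,220),np.uint8); ok=((ij>=0)&(ij<220)).all(1); G[ij[ok,1],ij[ok,0]]=255
G=cv2.morphologyEx(G,cv2.MORPH_CLOSE,np.ones((5,5)));cs,h=cv2.findContours(G,cv2.RETR_CCOMP,2)
for q,hh in zip(cs,h[0]):
    if hh[3]>=0 and cv2.contourArea(q)>400: (x,y),s,a=cv2.minAreaRect(q); print('mouth',round(x+457,1),round(y-274,1),np.round(s,1),round(a,1))
```

```text
[0.552 0.009 0.418] bench 0.0008765235125522408
slim rect [623.3 183.8  22.2  24.1  85.8] circ [623.4 184.7  12.5] 0.0661
middle rect [462.7  69.3  34.2  48.3  40. ] circ [462.6  68.8  24.5] 0.3685
stout rect [617.5  48.7  41.8  41.9  47. ] circ [617.7  48.4  21.5] 0.0435
cube rect [490.9 206.7  29.4  45.7  89.9] circ [490.7 206.4  24.4] 0.0448
tray ((557.0001220703125, -176.93637084960938), (154.5299530029297, 156.13531494140625), 8.39533805847168)
mouth 590.0 -132.0 [54. 54.] 0.0
mouth 513.0 -143.0 [36. 36.] 0.0
mouth 601.5 -209.0 [45. 44.] 0.0
mouth 524.3 -220.4 [54.8 41.9] 7.8
```

View pics/w1.png

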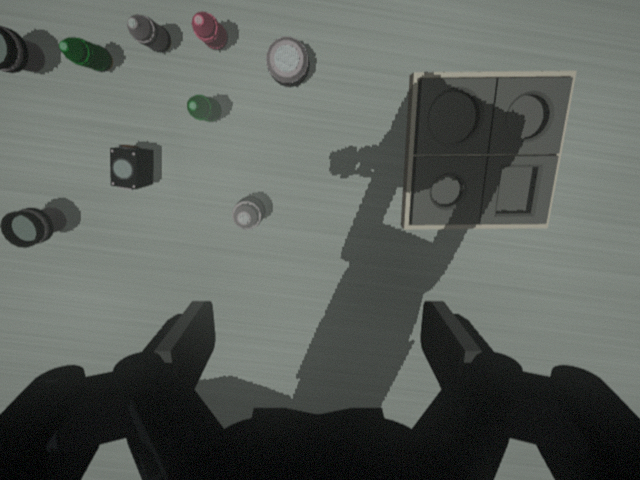

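Wrist view shows the middle at (248,211), stout (288,60), slim grey (142,28), cube (131,166) and all four nests. It agrees with the other cameras to about 3 mm, so I'll average. Middle objective first.

```bash
python3 - <<'E'
from h import *
P=np.load('/tmp/w1.npy').reshape(-1,3)
Q=P[(np.hypot(P[:,0]-.4567,P[:,1]-.0775)<.03)&(P[:,2]>.012)&(P[:,2]<.06)]
print(cv2.minEnclosingCircle((Q[:,:2]*1000).astype(np.float32)),cv2.minAreaRect((Q[:,:2]*1000).astype(np.float32)))
E
python3 go.py 456.5 77 38 98
```

```text
((457.191650390625, 75.08468627929688), 17.036815643310547) ((457.6609802246094, 74.95106506347656), (32.58692169189453, 32.32300567626953), 7.325644493103027)
shift [-0.0105 -0.0819  0.2615] turn [ 0.01  0.06 -0.05]
t 1.7 q [-0.25 -0.08  1.79 -0.    1.43  1.18] pos [ 0.4785 -0.0026  0.2995] yaw -82.05 F [-1.   0.3 -0.4] op 0.999 g 0.0
```

servo_tool --series "-0.35 -0.01 -0.081 0.1 0 0 0;-0.35 -0.01 -0.081 0.1 0 0 0;-0.35 -0.01 -0.081 0.12 0 0 0;-0.35 -0.01 -0.081 0.16 0 0 0;-0.35 -0.01 -0.081 0.18 0 0 0;-0.35 -0.01 -0.081 0.2 0 0 0;-0.35 -0.01 -0.081 0.22 0 0 0;-0.35 -0.01 -0.081 0.24 0 0 0;-0.35 -0.01 -0.081 0.255 0 0 0;-0.35 -0.01 -0.081 0.261 0 0 0;-0.35 -0.01 -0.081 0.261 0 0 0;-0.35 -0.01 -0.081 0.261 0 0 0"

```text
time_s: 2.7
eef_pos: [0.458, 0.076, 0.0393]
eef_rot: [0.0, 0.998, 0.069, -0.0]
wrist_force: [0.7, -0.1, 0.4]
opening: 0.676
grasp_force: 0.0
```

servo_tool --series "1 0 0 0 0 0 0;1 0 0 0 0 0 0;1 0 0 0 0 0 0;1 0 0 0 0 0 0;1 0 0 0 0 0 0;1 0 0 0 0 0 0"

```text
time_s: 3.2
eef_pos: [0.4589, 0.0766, 0.0404]
eef_rot: [0.0, 0.998, 0.07, 0.001]
wrist_force: [-1.2, -1.8, 5.8]
opening: 0.352
grasp_force: 58.9
```

```bash
python3 go.py 601.3 -208 110 98; python3 -c "
from h import *
save(cam('side'),'s1')"
```

```text
shift [ 0.1015  0.3017 -0.0691] turn [ 0.06 -0.13  0.01]
t 3.2 q [-0.09  0.27  2.02 -0.    0.85  1.34] pos [0.4589 0.0766 0.0404] yaw -81.99 F [-1.2 -1.8  5.8] op 0.352 g 58.9
```

View pics/s1.png

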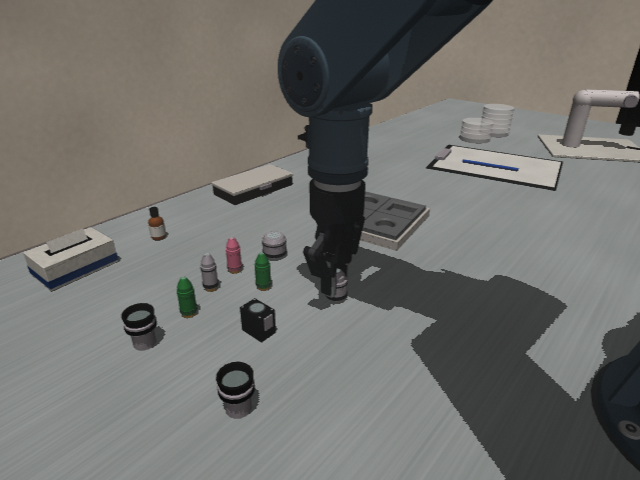

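Fingers hold the middle objective at about (335,285) in this view, with grip force 59 N. Lift and carry it.

servo_tool --series "1 0 0 -0.02 0 0 0;1 0 0 -0.05 0 0 0;1 0.01 0.03 -0.07 0 0 0;1 0.025 0.065 -0.07 0 0 0;1 0.04 0.1 -0.07 0 0 0;1 0.05 0.14 -0.07 0 0 0;1 0.065 0.18 -0.07 0 0 0;1 0.075 0.215 -0.07 0 0 0;1 0.09 0.25 -0.07 0 0 0;1 0.1 0.28 -0.07 0 0 0;1 0.102 0.3 -0.07 0 0 0;1 0.102 0.302 -0.07 0 0 0"

```text
time_s: 4.25
eef_pos: [0.602, -0.2124, 0.1098]
eef_rot: [0.001, 0.998, 0.068, 0.001]
wrist_force: [-0.5, -0.4, -0.6]
opening: 0.351
grasp_force: 60.0
```

```bash
python3 go.py 601.3 -208 51 98
python3 - <<'E'
from h import *
c=cam('scene'); save(c,'c2'); W=cloud(c); c2=cam('wrist'); cv2.imwrite('pics/c2.png',np.hstack([cv2.resize(c['img'][90:290,150:350],(400,400)),cv2.resize(c2['img'][80:400,160:480],(400,400))])[...,::-1])
E
```

```text
shift [-0.0002 -0.0047  0.0588] turn [ 0.16 -0.12 -0.19]
t 4.25 q [-0.52  0.47  1.55 -0.    1.12  0.91] pos [ 0.602  -0.2124  0.1098] yaw -82.19 F [-0.5 -0.4 -0.6] op 0.351 g 60.0
```

View pics/c2.png

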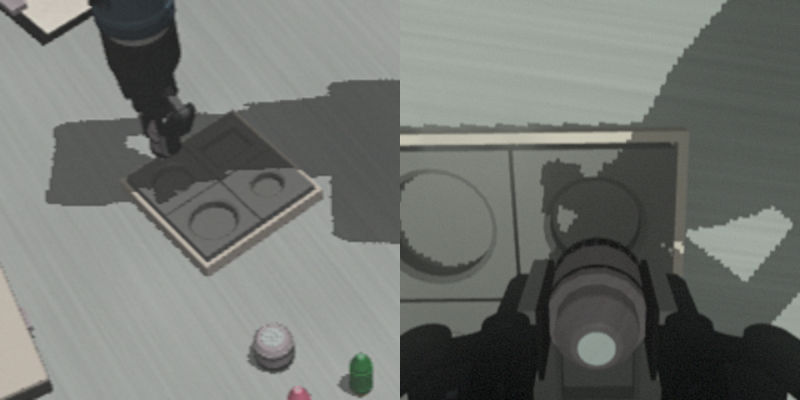

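The objective is held upright between the pads, over its well. Settle, then lower.

servo_tool --series "1 0 0 0 0 0 0;1 0 0 0 0 0 0;1 0 0 0 0 0 0"

```text
time_s: 4.6
eef_pos: [0.6005, -0.2066, 0.109]
eef_rot: [-0.0, 0.998, 0.07, -0.0]
wrist_force: [0.2, -0.1, -1.8]
opening: 0.351
grasp_force: 60.0
```

```bash
python3 go.py 601.3 -208 51 98
```

```text
shift [0.0006 0.0015 0.058 ] turn [-0.02  0.02  0.07]
t 4.6 q [-0.52  0.47  1.55  0.    1.12  0.91] pos [ 0.6005 -0.2066  0.109 ] yaw -81.93 F [ 0.2 -0.1 -1.8] op 0.351 g 60.0
```

servo_tool --series "1 0.001 0.001 0.012 0 0 0;1 0.001 0.001 0.025 0 0 0;1 0.001 0.001 0.036 0 0 0;1 0.001 0.001 0.044 0 0 0;1 0.001 0.001 0.05 0 0 0;1 0.001 0.001 0.053 0 0 0;1 0.001 0.001 0.055 0 0 0;1 0.001 0.001 0.0565 0 0 0;1 0.001 0.001 0.0575 0 0 0;1 0.001 0.001 0.0575 0 0 0;1 0.001 0.001 0.0575 0 0 0"

```text
time_s: 5.52
eef_pos: [0.6021, -0.2091, 0.0519]
eef_rot: [0.0, 0.998, 0.07, 0.0]
wrist_force: [0.1, 0.3, -1.7]
opening: 0.355
grasp_force: 60.0
```

```bash
python3 go.py 601.3 -208 51 98
```

```text
shift [-0.0007 -0.0012  0.0009] turn [ 0.03 -0.03 -0.02]
t 5.5167 q [-0.52  0.55  1.56 -0.    1.02  0.91] pos [ 0.6021 -0.2091  0.0519] yaw -82.02 F [ 0.1  0.3 -1.7] op 0.355 g 60.0
```

servo_tool --series "1 0 0 0.0007 0 0 0;1 0 0 0.0014 0 0 0;1 0 0 0.0014 0 0 0;0.2 0 0 0.0014 0 0 0;0.1 0 0 0.001 0 0 0;-0.1 0 0 0 0 0 0;-0.25 0 0 -0.001 0 0 0;-0.35 0 0 -0.002 0 0 0;-0.35 0 0 -0.003 0 0 0;-0.35 0 0 -0.02 0 0 0;-0.35 0 0 -0.05 0 0 0;-0.35 0 0 -0.08 0 0 0"

```text
time_s: 6.52
eef_pos: [0.6008, -0.2083, 0.1309]
eef_rot: [-0.001, 0.998, 0.07, -0.001]
wrist_force: [1.4, -0.6, 0.4]
opening: 0.674
grasp_force: 0.0
```

```bash
cat > place.py <<'E'
import sys; from h import *
x,y=map(float,sys.argv[1:3]); c=cam('scene'); W=cloud(c); P=W.reshape(-1,3)
Q=P[(np.hypot(P[:,0]-x/1e3,P[:,1]-y/1e3)<.03)&(P[:,2]>.03)&(P[:,2]<.09)]
lo,hi=np.percentile(Q,[1,99],axis=0)*1000; print('placed mid',((lo+hi)/2).round(1)[:2],'ext',(hi-lo).round(1),'top',hi[2].round(1))
E
python3 place.py 601.3 -208; python3 go.py 617.5 50 38 98
```

```text
placed mid [ 599.7 -204.6] ext [32.5 29.6 33.8] top 64.5
shift [ 0.0481 -0.2566  0.1001] turn [ 0.29 -0.38 -0.  ]
t 6.5667 q [-0.52  0.44  1.53  0.    1.17  0.91] pos [ 0.6048 -0.2104  0.1391] yaw -82.0 F [ 4.2 -2.   4.7] op 0.676 g 0.0
```

servo_tool --series "-0.5 0.01 -0.03 0 0 0 0;-0.5 0.015 -0.07 0 0 0 0;-0.5 0.02 -0.11 0 0 0 0;-0.5 0.03 -0.15 0 0 0 0;-0.5 0.04 -0.19 0 0 0 0;-0.5 0.045 -0.225 0 0 0 0;-0.5 0.048 -0.245 0 0 0 0;-0.5 0.05 -0.255 0 0 0 0;-0.5 0.05 -0.257 0.01 0 0 0;-0.5 0.05 -0.257 0.02 0 0 0;-0.5 0.05 -0.257 0.03 0 0 0;-0.5 0.05 -0.257 0.03 0 0 0"

```text
time_s: 7.57
eef_pos: [0.6137, 0.051, 0.0978]
eef_rot: [-0.0, 0.998, 0.069, -0.003]
wrist_force: [-0.4, -0.8, -0.8]
opening: 0.75
grasp_force: 0.0
```

```bash
python3 go.py 617.5 50 37 98
```

```text
shift [0.0039 0.0016 0.0608] turn [-0.05  0.3  -0.13]
t 7.5667 q [-0.11  0.45  1.61 -0.    1.09  1.32] pos [0.6137 0.051  0.0978] yaw -82.13 F [-0.4 -0.8 -0.8] op 0.75 g 0.0
```

servo_tool --series "-0.5 0.003 0.001 0.01 0 0 0;-0.5 0.003 0.001 0.025 0 0 0;-0.5 0.003 0.001 0.04 0 0 0;-0.5 0.003 0.001 0.052 0 0 0;-0.5 0.003 0.001 0.058 0 0 0;-0.5 0.003 0.001 0.061 0 0 0;1 0.003 0.001 0.061 0 0 0;1 0.003 0.001 0.061 0 0 0;1 0.003 0.001 0.061 0 0 0;1 0.003 0.001 0.061 0 0 0;1 0.003 0.001 0.061 0 0 0"

```text
time_s: 8.48
eef_pos: [0.6195, 0.052, 0.0413]
eef_rot: [0.0, 0.998, 0.07, 0.001]
wrist_force: [1.0, -0.2, 1.2]
opening: 0.466
grasp_force: 60.9
```

```bash
python3 go.py 590 -131 100 98
```

```text
shift [-0.0545  0.1771 -0.0587] turn [ 0.03 -0.09 -0.01]
t 8.4833 q [-0.11  0.54  1.61 -0.    0.99  1.32] pos [0.6195 0.052  0.0413] yaw -82.01 F [ 1.  -0.2  1.2] op 0.466 g 60.9
```

servo_tool --series "1 0 0 -0.01 0 0 0;1 0 0 -0.03 0 0 0;1 -0.005 0.01 -0.055 0 0 0;1 -0.015 0.04 -0.06 0 0 0;1 -0.025 0.075 -0.06 0 0 0;1 -0.035 0.11 -0.06 0 0 0;1 -0.045 0.14 -0.06 0 0 0;1 -0.05 0.165 -0.06 0 0 0;1 -0.0545 0.175 -0.06 0 0 0;1 -0.0545 0.177 -0.06 0 0 0;1 -0.0545 0.177 -0.06 0 0 0;1 -0.0545 0.177 -0.06 0 0 0"

```text
time_s: 9.48
eef_pos: [0.5894, -0.1296, 0.1005]
eef_rot: [-0.0, 0.998, 0.07, -0.0]
wrist_force: [0.0, -0.3, -0.8]
opening: 0.468
grasp_force: 60.8
```

```bash
python3 go.py 590 -131 52 98
python3 - <<'E'
from h import *
c=cam('scene'); c2=cam('wrist'); cv2.imwrite('pics/c3.png',np.hstack([cv2.resize(c['img'][90:290,150:350],(400,400)),cv2.resize(c2['img'][80:400,160:480],(400,400))])[...,::-1])
E
```

```text
shift [0.0004 0.0015 0.0485] turn [-0.04  0.01  0.02]
t 9.4833 q [-0.41  0.42  1.64  0.    1.08  1.02] pos [ 0.5894 -0.1296  0.1005] yaw -81.98 F [ 0.  -0.3 -0.8] op 0.468 g 60.8
```

View pics/c3.png

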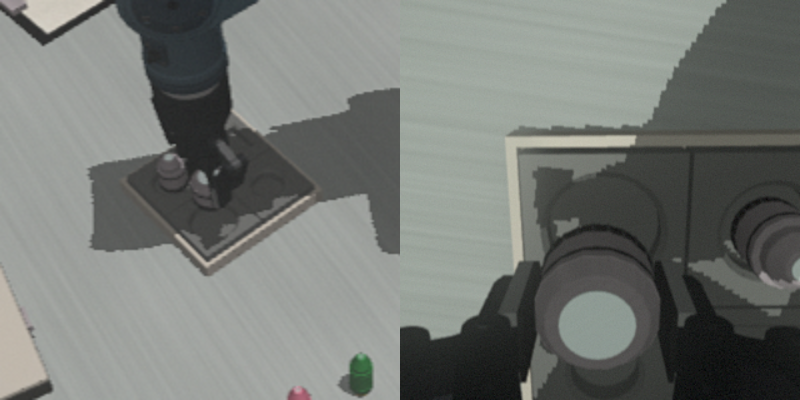

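Stout is held upright over the widest well, and the middle stands in its own well on the right. Lower it.

servo_tool --series "1 0 0.001 0.012 0 0 0;1 0 0.001 0.024 0 0 0;1 0 0.001 0.034 0 0 0;1 0 0.001 0.041 0 0 0;1 0 0.001 0.045 0 0 0;1 0 0.001 0.047 0 0 0;1 0 0.001 0.048 0 0 0;1 0 0.001 0.048 0 0 0;1 0 0.001 0.048 0 0 0"

```text
time_s: 10.33
eef_pos: [0.59, -0.1321, 0.0527]
eef_rot: [0.0, 0.998, 0.07, 0.001]
wrist_force: [0.6, -0.3, -2.6]
opening: 0.466
grasp_force: 60.9
```

servo_tool --series "1 0 0 0.001 0 0 0;1 0 0 0.002 0 0 0;1 0 0 0.003 0 0 0;1 0 0 0.003 0 0 0;1 0 0 0.003 0 0 0"

```text
time_s: 10.75
eef_pos: [0.5904, -0.1322, 0.0522]
eef_rot: [0.0, 0.998, 0.07, 0.001]
wrist_force: [-7.6, 2.2, 17.8]
opening: 0.465
grasp_force: 62.9
```

Contact at 52.2 mm, as predicted. Release and rise.

servo_tool --series "1 0 0 -0.0025 0 0 0;1 0 0 -0.0025 0 0 0;-0.1 0 0 -0.0025 0 0 0;-0.3 0 0 -0.0025 0 0 0;-0.5 0 0 -0.003 0 0 0;-0.5 0 0 -0.004 0 0 0;-0.5 0 0 -0.005 0 0 0;-0.5 0 0 -0.02 0 0 0;-0.5 0 0 -0.04 0 0 0;-0.5 0 0 -0.06 0 0 0;-0.5 0 0 -0.08 0 0 0;-0.5 0 0 -0.08 0 0 0"

```text
time_s: 11.75
eef_pos: [0.5922, -0.1329, 0.1341]
eef_rot: [0.002, 0.998, 0.07, 0.003]
wrist_force: [1.3, -0.5, 1.5]
opening: 0.746
grasp_force: 0.0
```

```bash
python3 place.py 590 -131; python3 go.py 490.5 207 120 88.5
```

```text
placed mid [ 588.3 -130. ] ext [39.  39.5 25.1] top 55.3
shift [-0.0527 -0.3503  0.0109] turn [ 0.14 -0.27  9.49]
t 11.8 q [-0.42  0.38  1.63  0.    1.13  1.02] pos [ 0.5913 -0.1326  0.1321] yaw -82.01 F [ 0.2 -0.4 -0.1] op 0.75 g 0.0
```

servo_tool --series "-0.25 -0.01 -0.03 0.01 0 0 2;-0.25 -0.015 -0.07 0.01 0 0 5;-0.25 -0.02 -0.11 0.01 0 0 9.5;-0.25 -0.025 -0.15 0.01 0 0 9.5;-0.25 -0.03 -0.19 0.01 0 0 9.5;-0.25 -0.035 -0.23 0.01 0 0 9.5;-0.25 -0.04 -0.27 0.01 0 0 9.5;-0.25 -0.045 -0.305 0.01 0 0 9.5;-0.25 -0.05 -0.33 0.01 0 0 9.5;-0.25 -0.053 -0.345 0.01 0 0 9.5;-0.25 -0.053 -0.35 0.01 0 0 9.5;-0.25 -0.053 -0.35 0.01 0 0 9.5"

```text
time_s: 12.8
eef_pos: [0.4876, 0.2082, 0.1185]
eef_rot: [0.0, 1.0, -0.012, -0.001]
wrist_force: [-0.5, 0.3, -0.3]
opening: 0.624
grasp_force: 0.0
```

servo_tool --series "-0.25 0 0 0.01 0 0 0;-0.25 0 0 0.02 0 0 0;-0.25 0 0 0.02 0 0 0;-0.25 0 0 0.02 0 0 0"

```text
time_s: 13.13
eef_pos: [0.4878, 0.2062, 0.0979]
eef_rot: [0.0, 1.0, -0.014, -0.001]
wrist_force: [0.5, 0.0, 0.9]
opening: 0.624
grasp_force: 0.0
```

```bash
python3 go.py 490.5 207 38 88.5
```

```text
shift [ 0.0028 -0.001   0.0599] turn [ 0.04  0.16 -0.12]
t 13.1333 q [ 0.18  0.29  1.84 -0.    1.02  1.77] pos [0.4878 0.2062 0.0979] yaw -91.62 F [0.5 0.  0.9] op 0.624 g 0.0
```

servo_tool --series "-0.25 0.002 -0.001 0.012 0 0 0;-0.25 0.002 -0.001 0.026 0 0 0;-0.25 0.002 -0.001 0.04 0 0 0;-0.25 0.002 -0.001 0.052 0 0 0;-0.25 0.002 -0.001 0.058 0 0 0;-0.25 0.002 -0.001 0.06 0 0 0;1 0.002 -0.001 0.06 0 0 0;1 0.002 -0.001 0.06 0 0 0;1 0.002 -0.001 0.06 0 0 0;1 0.002 -0.001 0.06 0 0 0;1 0.002 -0.001 0.06 0 0 0;1 0.002 -0.001 0.06 0 0 0"

```text
time_s: 14.13
eef_pos: [0.491, 0.2084, 0.0401]
eef_rot: [-0.0, 1.0, -0.013, 0.001]
wrist_force: [-0.0, -1.0, 2.6]
opening: 0.316
grasp_force: 59.3
```

```bash
python3 go.py 524.2 -219.5 110 98.1
```

```text
shift [ 0.0446  0.4269 -0.07  ] turn [-0.01 -0.07 -9.62]
t 14.1333 q [ 0.18  0.39  1.84 -0.    0.91  1.78] pos [0.491  0.2084 0.0401] yaw -91.52 F [-0.  -1.   2.6] op 0.316 g 59.3
```

servo_tool --series "1 0 0 -0.01 0 0 0;1 0 0 -0.03 0 0 0;1 0 0.005 -0.06 0 0 0;1 0.005 0.035 -0.07 0 0 -3;1 0.01 0.075 -0.07 0 0 -6;1 0.015 0.115 -0.07 0 0 -9.6;1 0.02 0.155 -0.07 0 0 -9.6;1 0.025 0.195 -0.07 0 0 -9.6;1 0.03 0.235 -0.07 0 0 -9.6;1 0.03 0.275 -0.07 0 0 -9.6;1 0.035 0.315 -0.07 0 0 -9.6;1 0.04 0.345 -0.07 0 0 -9.6"

```text
time_s: 15.13
eef_pos: [0.5211, -0.1407, 0.1103]
eef_rot: [0.0, 0.998, 0.07, 0.0]
wrist_force: [0.9, 0.2, -1.8]
opening: 0.316
grasp_force: 59.2
```

```bash
python3 go.py 524.2 -219.5 100 98.1
```

```text
shift [-0.0079  0.0785  0.0104] turn [ 0.05 -0.03 -0.09]
t 15.1333 q [-0.48  0.28  1.81 -0.    1.05  0.95] pos [ 0.5211 -0.1407  0.1103] yaw -81.99 F [ 0.9  0.2 -1.8] op 0.316 g 59.2
```

servo_tool --series "1 -0.003 0.025 0 0 0 0;1 -0.006 0.05 0.005 0 0 0;1 -0.008 0.07 0.01 0 0 0;1 -0.0085 0.08 0.01 0 0 0;1 -0.0085 0.08 0.01 0 0 0;1 -0.0085 0.08 0.01 0 0 0;1 -0.0085 0.08 0.01 0 0 0"

```text
time_s: 15.72
eef_pos: [0.5241, -0.2167, 0.0997]
eef_rot: [-0.0, 0.997, 0.071, -0.0]
wrist_force: [-0.6, 0.7, -0.9]
opening: 0.32
grasp_force: 59.2
```

```bash
python3 go.py 524.2 -219.5 51 98.1
python3 - <<'E'
from h import *
c=cam('scene'); c2=cam('wrist'); cv2.imwrite('pics/c4.png',np.hstack([cv2.resize(c['img'][90:290,150:350],(400,400)),cv2.resize(c2['img'][80:400,160:480],(400,400))])[...,::-1])
E
```

```text
shift [-0.0003  0.0028  0.0487] turn [-0.04  0.01  0.03]
t 15.7167 q [-0.6   0.35  1.74  0.    1.05  0.83] pos [ 0.5241 -0.2167  0.0997] yaw -81.87 F [-0.6  0.7 -0.9] op 0.32 g 59.2
```

View pics/c4.png

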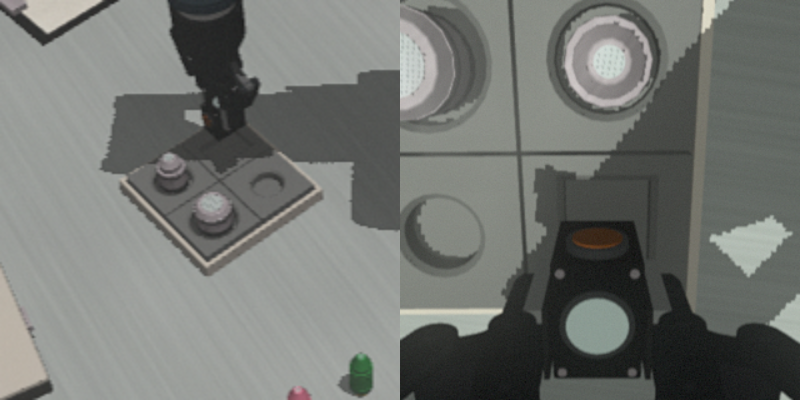

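Both objectives sit in their wells, and the cube is held square to its pocket. Lower it.

servo_tool --series "1 0 0.0025 0.004 0 0 0;1 0 0.0025 0.014 0 0 0;1 0 0.0025 0.026 0 0 0;1 0 0.0025 0.035 0 0 0;1 0 0.0025 0.041 0 0 0;1 0 0.0025 0.045 0 0 0;1 0 0.0025 0.047 0 0 0;1 0 0.0025 0.048 0 0 0;1 0 0.0025 0.049 0 0 0;1 0 0.0025 0.049 0 0 0;1 0 0.0025 0.049 0 0 0"

```text
time_s: 16.73
eef_pos: [0.5249, -0.2207, 0.0511]
eef_rot: [0.0, 0.998, 0.07, 0.0]
wrist_force: [-1.6, 1.8, 2.4]
opening: 0.316
grasp_force: 59.6
```

Light contact at the expected height. Release and rise.

servo_tool --series "1 0 0 0 0 0 0;0.2 0 0 0 0 0 0;0.05 0 0 -0.001 0 0 0;-0.1 0 0 -0.001 0 0 0;-0.25 0 0 -0.002 0 0 0;-0.25 0 0 -0.003 0 0 0;-0.25 0 0 -0.005 0 0 0;-0.25 0 0 -0.02 0 0 0;-0.25 0 0 -0.04 0 0 0;-0.25 0 0 -0.06 0 0 0;-0.25 0 0 -0.08 0 0 0;-0.25 0 0 -0.08 0 0 0"

```text
time_s: 17.73
eef_pos: [0.5269, -0.222, 0.135]
eef_rot: [0.002, 0.997, 0.071, 0.003]
wrist_force: [0.9, -0.4, 0.3]
opening: 0.628
grasp_force: 0.0
```

```bash
python3 place.py 524.2 -219.5; python3 go.py 560 80 140 98; python3 go.py 560 80 140 170
```

```text
placed mid [ 525.5 -218.8] ext [44.5 31.7 24.8] top 55.4
shift [ 0.076  -0.2937 -0.0077] turn [ 0.2  -0.22  0.09]
t 17.7833 q [-0.61  0.31  1.72  0.    1.11  0.82] pos [ 0.5261 -0.2215  0.133 ] yaw -81.91 F [ 0.3 -0.1  0.2] op 0.625 g 0.0
shift [ 0.076  -0.2937 -0.0077] turn [ 3.100e-01 -6.000e-02 -7.191e+01]
t 17.7833 q [-0.61  0.31  1.72  0.    1.11  0.82] pos [ 0.5261 -0.2215  0.133 ] yaw -81.91 F [ 0.3 -0.1  0.2] op 0.625 g 0.0
```

servo_tool --series "-0.1 0.015 -0.03 -0.01 0 0 -6;-0.1 0.03 -0.07 -0.017 0 0 -12;-0.1 0.045 -0.107 -0.017 0 0 -18;-0.1 0.06 -0.144 -0.017 0 0 -24;-0.1 0.075 -0.181 -0.017 0 0 -30;-0.1 0.09 -0.218 -0.017 0 0 -36;-0.1 0.105 -0.255 -0.017 0 0 -42;-0.1 0.118 -0.292 -0.017 0 0 -48;-0.1 0.131 -0.325 -0.017 0 0 -54;-0.1 0.143 -0.355 -0.017 0 0 -60;-0.1 0.15 -0.38 -0.017 0 0 -66;-0.1 0.153 -0.39 -0.017 0 0 -72"

```text
time_s: 18.78
eef_pos: [0.6204, 0.1909, 0.1458]
eef_rot: [-0.001, 0.763, 0.646, -0.0]
wrist_force: [0.5, -0.2, 0.2]
opening: 0.55
grasp_force: 0.0
```

servo_tool --series "-0.1 0 0 0 0 0 0;-0.1 0 0 0 0 0 0;-0.1 0 0 0 0 0 0;-0.1 0 0 0 0 0 0"

```text
time_s: 19.12
eef_pos: [0.6209, 0.1858, 0.1469]
eef_rot: [-0.0, 0.767, 0.642, -0.0]
wrist_force: [-0.2, 0.2, -0.3]
opening: 0.55
grasp_force: 0.0
```

```bash
python3 go.py 623 186 43 170
python3 - <<'E'
from h import *
c=cam('wrist'); save(c,'w5'); W=cloud(c);P=W.reshape(-1,3)
Q=P[(np.hypot(P[:,0]-.623,P[:,1]-.186)<.025)&(P[:,2]>.012)&(P[:,2]<.075)]
print(len(Q),cv2.minEnclosingCircle((Q[:,:2]*1000).astype(np.float32)),Q[:,2].max())
E
```

```text
shift [0.0006 0.0021 0.1039] turn [-0.05  0.03 -0.12]
t 19.1167 q [ 0.11  0.45  1.5  -0.    1.2   0.28] pos [0.6209 0.1858 0.1469] yaw -10.12 F [-0.2  0.2 -0.3] op 0.55 g 0.0
1384 ((624.1520385742188, 185.85374450683594), 12.428462982177734) 0.06472972930045129
```

View pics/w5.png

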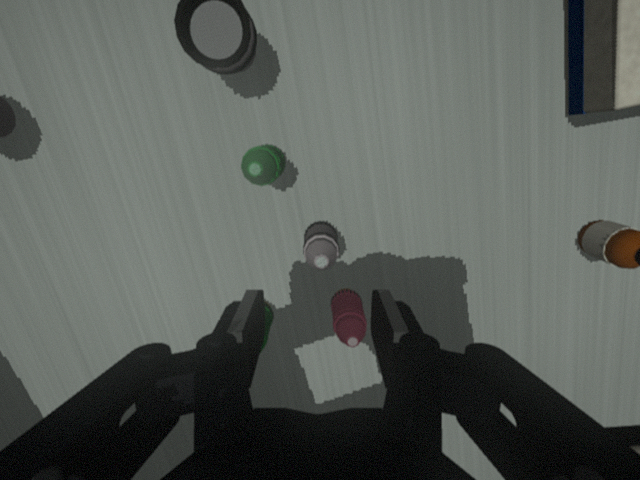

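The grey slim objective is at (321,245), between the fingers; pink (348,318) and greens (262,165), (265,325) are clear of them. Descend and grasp.

servo_tool --series "-0.1 0.0005 0.0025 0.015 0 0 0;-0.1 0.0005 0.0025 0.035 0 0 0;-0.1 0.0005 0.0025 0.055 0 0 0;-0.1 0.0005 0.0025 0.075 0 0 0;-0.1 0.0005 0.0025 0.09 0 0 0;-0.1 0.0005 0.0025 0.1 0 0 0;-0.1 0.0005 0.0025 0.103 0 0 0;1 0.0005 0.0025 0.103 0 0 0;1 0.0005 0.0025 0.103 0 0 0;1 0.0005 0.0025 0.103 0 0 0;1 0.0005 0.0025 0.103 0 0 0;1 0.0005 0.0025 0.103 0 0 0"

```text
time_s: 20.17
eef_pos: [0.6242, 0.1873, 0.0453]
eef_rot: [0.0, 0.766, 0.643, 0.001]
wrist_force: [0.0, -0.1, -2.1]
opening: 0.257
grasp_force: 58.7
```

```bash
python3 go.py 513 -142 140 170; python3 go.py 513 -142 140 98.1
```

```text
shift [-0.3435 -0.0528 -0.0949] turn [ 0.08 -0.02  0.09]
t 20.1667 q [ 0.11  0.59  1.52 -0.    1.03  0.28] pos [0.6242 0.1873 0.0453] yaw -9.91 F [ 0.  -0.1 -2.1] op 0.257 g 58.7
shift [-0.3435 -0.0528 -0.0949] turn [ 5.000e-02 -7.000e-02  7.199e+01]
t 20.1667 q [ 0.11  0.59  1.52 -0.    1.03  0.28] pos [0.6242 0.1873 0.0453] yaw -9.91 F [ 0.  -0.1 -2.1] op 0.257 g 58.7
```

servo_tool --series "1 0 0 -0.015 0 0 0;1 0 0 -0.05 0 0 0;1 -0.01 0 -0.085 0 0 0;1 -0.04 -0.005 -0.095 0 0 0;1 -0.08 -0.01 -0.095 0 0 0;1 -0.12 -0.015 -0.095 0 0 0;1 -0.16 -0.02 -0.095 0 0 0;1 -0.2 -0.03 -0.095 0 0 0;1 -0.24 -0.035 -0.095 0 0 0;1 -0.28 -0.04 -0.095 0 0 0;1 -0.315 -0.05 -0.095 0 0 0;1 -0.335 -0.053 -0.095 0 0 0"

```text
time_s: 21.17
eef_pos: [0.5125, -0.1369, 0.141]
eef_rot: [0.001, 0.766, 0.643, -0.0]
wrist_force: [0.4, -0.8, -1.0]
opening: 0.252
grasp_force: 58.9
```

servo_tool --series "1 -0.0085 0 0.01 0 0 0;1 -0.0085 0 0.02 0 0 0;1 -0.0085 0 0.03 0 0 0;1 -0.0085 0 0.03 0 0 0;1 -0.0085 0 0.03 0 0 0;1 -0.0085 0 0.03 0 0 0"

```text
time_s: 21.67
eef_pos: [0.5126, -0.1407, 0.1091]
eef_rot: [-0.0, 0.765, 0.644, -0.0]
wrist_force: [0.4, 0.0, -1.7]
opening: 0.256
grasp_force: 59.0
```

```bash
python3 go.py 513 -142 56.3 170
python3 - <<'E'
from h import *
c=cam('scene'); c2=cam('wrist'); cv2.imwrite('pics/c6.png',np.hstack([cv2.resize(c['img'][90:290,150:350],(400,400)),cv2.resize(c2['img'][80:400,160:480],(400,400))])[...,::-1])
E
```

```text
shift [-0.0012  0.0006  0.0528] turn [-0.04 -0.02  0.19]
t 21.6667 q [-0.49  0.27  1.83  0.    1.04 -0.32] pos [ 0.5126 -0.1407  0.1091] yaw -9.81 F [ 0.4  0.  -1.7] op 0.256 g 59.0
```

View pics/c6.png

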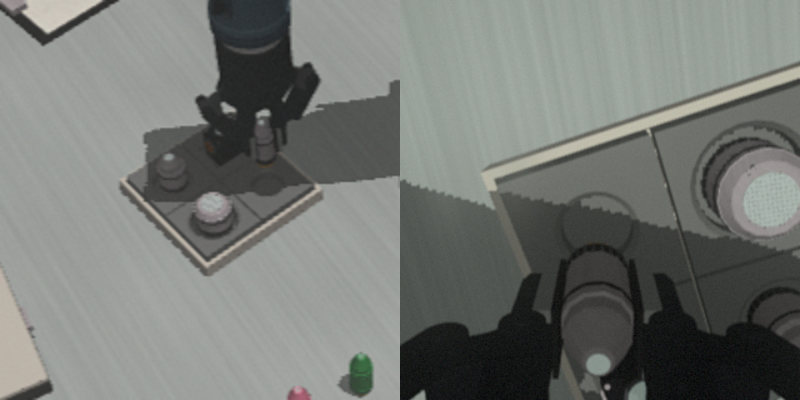

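Slim is held upright over the narrowest well. Lower it.

servo_tool --series "1 -0.001 0 0.01 0 0 0;1 -0.001 0 0.022 0 0 0;1 -0.001 0 0.034 0 0 0;1 -0.001 0 0.043 0 0 0;1 -0.001 0 0.048 0 0 0;1 -0.001 0 0.051 0 0 0;1 -0.001 0 0.0525 0 0 0;1 -0.001 0 0.0535 0 0 0;1 -0.001 0 0.0535 0 0 0;1 -0.001 0 0.0535 0 0 0"

```text
time_s: 22.6
eef_pos: [0.5127, -0.1433, 0.0564]
eef_rot: [0.001, 0.766, 0.643, 0.0]
wrist_force: [0.5, -0.1, -1.0]
opening: 0.255
grasp_force: 59.0
```

servo_tool --series "1 0 0 0.001 0 0 0;1 0 0 0.001 0 0 0;1 0 0 0.001 0 0 0"

```text
time_s: 22.85
eef_pos: [0.5128, -0.1433, 0.0562]
eef_rot: [0.001, 0.766, 0.643, 0.0]
wrist_force: [-3.5, 1.6, 7.6]
opening: 0.258
grasp_force: 60.1
```

On the floor. Release and retreat.

servo_tool --series "1 0 0 -0.0007 0 0 0;0.4 0 0 -0.0007 0 0 0;0.25 0 0 -0.001 0 0 0;0.1 0 0 -0.001 0 0 0;0 0 0 -0.002 0 0 0;-0.1 0 0 -0.003 0 0 0;-0.1 0 0 -0.005 0 0 0;-0.1 0 0 -0.02 0 0 0;-0.1 0 0 -0.05 0 0 0;-0.1 0 0 -0.08 0 0 0;-0.1 0 0 -0.11 0 0 0;-0.1 0 0 -0.13 0 0 0"

```text
time_s: 23.85
eef_pos: [0.5131, -0.1435, 0.1881]
eef_rot: [0.002, 0.766, 0.643, 0.001]
wrist_force: [1.1, -1.3, 0.3]
opening: 0.552
grasp_force: 0.0
```

servo_tool --series "-0.1 -0.03 -0.02 -0.03 0 0 0;-0.1 -0.06 -0.05 -0.06 0 0 0;-0.1 -0.1 -0.06 -0.06 0 0 0;-0.1 -0.14 -0.06 -0.06 0 0 0;-0.1 -0.18 -0.06 -0.06 0 0 0;-0.1 -0.21 -0.06 -0.06 0 0 0;-0.1 -0.21 -0.06 -0.06 0 0 0;-0.1 -0.21 -0.06 -0.06 0 0 0;-0.1 -0.21 -0.06 -0.06 0 0 0"

```text
time_s: 24.6
eef_pos: [0.4167, -0.339, 0.2446]
eef_rot: [-0.001, 0.766, 0.643, 0.0]
wrist_force: [-0.2, 0.4, -0.2]
opening: 0.552
grasp_force: 0.0
```

Run:
```python
from h import *
c=cam('scene'); W=cloud(c);P=W.reshape(-1,3)
for k,(x,y) in dict(slim=(513,-142),middle=(601.3,-208),stout=(590,-131),cube=(524.2,-219.5),ep1=(410,313),ep2=(588,325)).items():
    Q=P[(np.hypot(P[:,0]-x/1e3,P[:,1]-y/1e3)<.03)&(P[:,2]>.03)&(P[:,2]<.09)]
    lo,hi=np.percentile(Q,[1,99],axis=0)*1000; print(k,((lo+hi)/2).round(1)[:2],(hi-lo).round(1)[:2],hi[2].round(1))
cv2.imwrite('pics/f.png',cv2.resize(c['img'][130:380,195:475],None,fx=2.4,fy=2.4)[...,::-1])
print(ctrl.get_obs()['dq'].round(3))
```

```text
slim [ 512.2 -141.3] [23.5 17.7] 74.7
middle [ 600.6 -204.8] [30.7 26.4] 64.2
stout [ 588.3 -129.2] [39.2 37.9] 55.4
cube [ 525.  -218.6] [44.  31.8] 56.0
ep1 [411.3 312.2] [38.  38.3] 54.6
ep2 [588.5 323.1] [38.6 38.5] 55.0
[ 0.017 -0.009  0.005 -0.    -0.003 -0.004]
```

View pics/f.png

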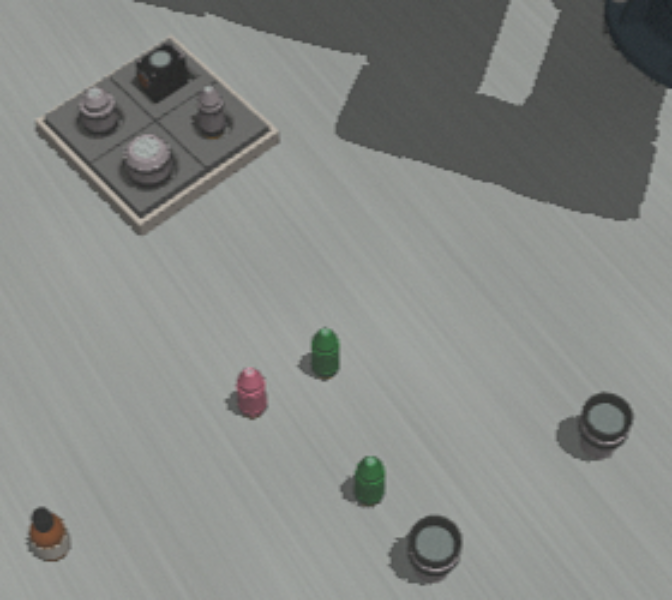

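All four optics stand in their nests: slim (210,110), middle (97,108), stout (148,158), cube (160,70). Their tops are 11–13 mm higher than on the bench, about the well floors' 11 mm. The eyepieces have not moved.

```bash
python3 -c "
from bench import ctrl
print(ctrl.hand_in())"
```

```text
the job is handed in; nothing more can be done
None
```

The three objectives and the filter cube stand upright in their own nests, the eyepieces were left where they were, and the job was handed in at about 25 s; the hand-in gave no verdict.

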